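# Turn the lid onto its key and bolt the round box

## Robot

A 7-joint arm with a two-finger parallel gripper is mounted at the origin on the work surface. World frame = base frame: x ahead of the robot, y to its left, z up, the work surface at z = 0. Lengths are in m, angles in rad, forces in N, time in s.
With the tool pointing down it reaches from about 0.425 to 0.875 m from the base axis. Payload 4.7 kg.
Tool frame: the origin (TCP) lies between the finger pads; the fingertips stand ctrl.tip_reach ahead of it and the grasp point (between the pads) lies 5 mm behind it (ctrl.tip_reach is the distance from the TCP to the fingertips, in m); z points along the fingers, y is the direction in which the jaws open and shut (so a half turn about z gives the same grasp; the last joint's range is limited). The gripper opens to 87 mm and grips with 3 to 60 N. Pads are 19 mm wide; open, the fingers measure 117 mm over their backs; the gripper's body (75 mm by 190 mm) begins 51 mm behind the grasp point.
Start: joints at [1.289, 0.321, -0.07, 1.45, 0.023, 1.371, -0.057], TCP at [0.189, -0.622, 0.237] pointing down, gripper open.
Joint ranges: [-2.86, 2.86], [-0.3, 2.09], [-1.38, 1.24], [0.06, 2.45], [-1.56, 4.7], [0.09, 2.05], [-2.69, 2.69]. Speed limits (rad/s): [2.57, 2.57, 3.14, 3.14, 3.14, 3.14, 3.14].

## Interface

Orientations are given as a rotation vector (axis times angle).
In Python, from bench import ctrl gives the robot as it stands.
- The arm moves only by the shell command python3 -m handwheel 'ROWS' [FORCE]. ROWS is JSON, a list of rows, each a list of 7 numbers: the shift along the tool's x, y, z in mm, then the turn, a rotation vector about the tool's x, y, z in rad, then the gripper's target within -1 to 1 (shut at 1, half-way at 0, fully open at -1). In form: [[dx, dy, dz, ax, ay, az, grip], ...]. A call has 1 to 12 rows; each row is the pose to reach, as a shift and turn from the pose commanded when the call began, along the tool's axes at that moment; what a row does not reach only later rows make up. A row lasts 1/8 s, in which the tool goes at most 62.5 mm and 10.7 degrees, less where a joint would pass 70% of its speed; a pose out of reach is approached as far as the arm can. A call with a gripper value outside its range is refused whole. The fingers move at their own pace and stop on an object; FORCE is the grip in N (left out, the last holds). Time passes only in rows, so rows that repeat a pose let the fingers close. It gives the time, the measured TCP pose, the force and the opening at its end, in the units of the state.
- ctrl.get_state(): the state, without advancing time (a new reading comes with each control period).
- ctrl.get_image(name): name is "scene" or "top" or "wrist"; returns the picture (420x560x3 uint8, red, green, blue); there is no depth.
- ctrl.camera_model(name): a dict with "mtx" (3x3 intrinsics, pixels), "k1" (the pictures are not rectified: a ray, as slopes to the right and down, at radius r is drawn at 1 + k1 r^2 times it, then the intrinsics apply), "xyz" and "orientation" of the camera in the world. Camera axes: x right, y up, looking along -z (the intrinsics and any distortion apply to the point x, -y, -z); pixel columns grow to the right and rows downward; lengths in m; the calibration is good to about 2 mm. A picture is of the moment at which its call begins: read the wrist's pose just before it. camera_model takes no time and is no camera call; for the wrist camera it gives the pose at the moment of the call.
- ctrl.close_job(): hands the job in, once; it reports no verdict.
The state is a dict: "time": time; "joint_positions": joint angles; "qd": joint speeds; "joint_torque": joint torques, N m; "position": TCP position; "tool_rot": TCP orientation; "ft_force": force on the tool from outside, world axes, zero at the start; "torque": the same for the moment, N m; "grip_width": opening from 0.0 (shut) to 1.0 (fully open).
Only numpy, scipy, OpenCV 4.12 (cv2) and the standard library are available. Lean on these libraries where they do the work, as an engineer would, in place of code of your own. Each camera call takes 0.05 s, during which the arm holds its last target.

## Task

The lid of the round box on the tray lies askew because the notch in its edge is not over the small brass key hidden under it, close to the bolt. Push the lid round by its pegs, without tipping it up or lifting it off, until the notch finds the key and the lid drops flat, then slide the brass bolt fully home over the lid's edge and let go. Use only gentle force on the lid and bolt, and leave the other things on the tray where they are.

Things in the scene. Friction and masses are not known exactly. Their poses are not given: they have to be found in the camera images.
- tray: Fixed tray with a rattan edge, 340 mm (its x) by 500 mm (its y), edge 30 mm high. Origin: centre of the underside; the inner floor is 5 mm above it, z up.
- box: Fixed round dark wooden box on the tray. Origin: centre of the underside, on the drum's axis, about which the lid turns; z up. Foot disc 120 mm across; drum 80 mm outside, 68 mm inside, its rim 34 mm above the origin. On its -x side stand a hidden key and a bolt guide block, 26 mm wide, 60 to 108 mm from the axis, 45 mm high (its brass cheeks reach 54 mm).
- mark (a point): The mark: point on the box's -x side on the bolt's centre line, 46 mm from the axis, at rim height. Near it, hidden under the lid's edge, stands a fixed brass key, 8 mm wide, 10 mm long radially, its top 4 mm above the rim. The key is at 46 mm from the axis but up to 12 mm to either side of the mark; exactly where is not measured and must be felt.
- lid: Loose steel disc lid, 104 mm across, 10 mm thick, 0.7 kg. Origin: centre of the disc's underside; z up. A plug below (65 mm across, 14 mm deep) centres it in the drum with 1.5 mm of play. Notch in its edge on its own -x side; pegs on its +y and -y sides. Off the key it lies askew 3 degrees, high at the key; with the notch over the key it drops flat on the rim. 1 to 5 N at a peg turns it.
- notch (a point): Middle of the lid's notch (10 mm wide, cut from the edge in to 40 mm from the centre), at the level of the lid's underside, 46 mm from its centre. With the lid seated the key stands in the notch and blocks further turning either way; pushed on regardless, the lid tips up.
- peg_left (a point): Finger peg on the lid's own +y side, upright, round, 10 mm thick, 24 mm high over the lid's top. This point: on the peg's axis, 42 mm from the lid's centre, 12 mm above the lid's top.
- peg_right (a point): The same for the peg on the lid's own -y side.
- bolt (a joint): Travel of the brass bolt (m) along the box's +x: 0 drawn back, 0.026 fully home (stop). Flat tongue 18 mm wide, 6 mm thick, underside 45.5 mm above the box's underside: it slides 1.5 mm over a seated lid's edge but butts against a lid riding on the key. Its tip goes from 62 to 36 mm from the axis. It takes about 1.5 N and stays put.
- bolt_knob (a point): Middle of the bolt's upright round knob, 12 mm thick; the knob's top is 13 mm above this point (77 mm above the box's underside), 90 mm from the axis when drawn back. Moves with the bolt.
- torch: Bystander, leave alone: red plastic pocket torch, lying, 84 mm long, 25 mm thick, origin under its middle.
- carabiner: Bystander, leave alone: aluminium carabiner, lying, 70 x 40 x 8 mm, origin at its middle underneath.
- magnet: Bystander, leave alone: round dark ceramic magnet, 32 mm across, 8 mm high, origin under its centre.
- cap: Bystander, leave alone: steel bottle cap, 32 mm across, 6.5 mm high, origin under its centre.
- glassbox: Bystander, leave alone: glass trinket box with a closed lid, 54 x 64 mm, 35 mm high, origin under its centre.
There are look-alikes about, which are no part of the job. Several things have the shape of the lid; the one meant has the colours described above.

How it is judged:
By the outcome, as a careful person would: the job done as asked, in the order asked, and still so for the second after the job is handed in, with the robot touching nothing.
It also fails if it takes over 67 s, if anything falls off the work surface, if the arm or the gripper's body presses on something with over 40 N, if the wrist force passes 120 N, or if a joint passes its speed limit or range.

## Working session

There is one attempt and no reset: what is moved stays moved. The work goes in short steps, Python scripts to look and compute and a shell command to move; the robot and the scene stay as the last step left them, time stands still between calls to the robot, and variables do not carry over. Pictures are saved under pics/ and viewed, and the job is handed in when it is done.

```bash
ls; mkdir -p pics; python3 - <<'E'
from bench import ctrl
import cv2
print(ctrl.get_state()); print(ctrl.tip_reach)
for n in("scene","top","wrist"):
    print(n,ctrl.camera_model(n))
    cv2.imwrite(f"pics/{n}0.png",ctrl.get_image(n)[:,:,::-1])
E
```

```text
pics
{'time': 0.0, 'joint_positions': array([ 1.28907599,  0.32185299, -0.07005069,  1.45169952,  0.02260424,
        1.37078436, -0.05691427]), 'qd': array([ 0.00048582, -0.00137735, -0.00063801,  0.00190697, -0.00024737,
       -0.00088035, -0.00100671]), 'joint_torque': array([ 1.29491771e-03, -4.91288567e+01, -4.03579753e-01, -3.12533927e+01,
       -6.40462409e-02,  4.38146282e-02,  1.72934147e-04]), 'position': array([ 0.18926684, -0.62127554,  0.23542944]), 'tool_rot': array([-3.10539804e+00, -4.62675908e-01,  6.28533599e-04]), 'ft_force': array([-0.00023948,  0.22312417, -0.22044362]), 'torque': array([0.04402263, 0.00892417, 0.05685088]), 'grip_width': 0.999401099662432}
0.014
scene {'mtx': array([[465.8731982 ,   0.        , 274.97405341],
       [  0.        , 465.8731982 , 211.13379431],
       [  0.        ,   0.        ,   1.        ]]), 'k1': -0.12192789362540989, 'xyz': array([ 0.9311974 , -0.33613844,  1.04042914]), 'orientation': array([0.50135145, 0.1805652 , 0.66460625])}
top {'mtx': array([[412.42146208,   0.        , 280.70776543],
       [  0.        , 412.42146208, 214.03790537],
       [  0.        ,   0.        ,   1.        ]]), 'k1': 0.005802605367473735, 'xyz': array([0.4061195 , 0.10989152, 0.95608471]), 'orientation': array([ 0.15773479, -0.1536191 , -1.5671501 ])}
wrist {'mtx': array([[337.8571664 ,   0.        , 281.76748191],
       [  0.        , 337.8571664 , 209.08875061],
       [  0.        ,   0.        ,   1.        ]]), 'k1': 0.01547499448699107, 'xyz': array([ 0.2551846 , -0.60062756,  0.38255179]), 'orientation': array([-0.21898762,  0.16497794, -1.26707686])}
```

View pics/scene0.png

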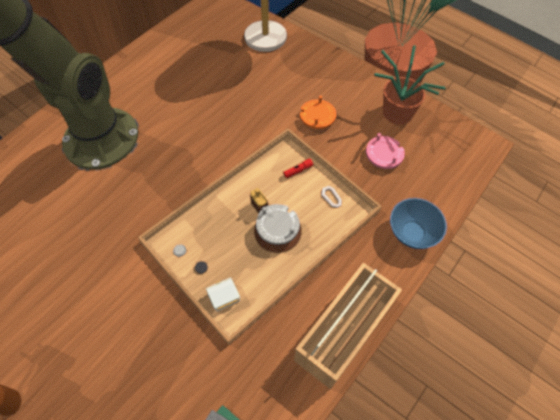

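View pics/top0.png

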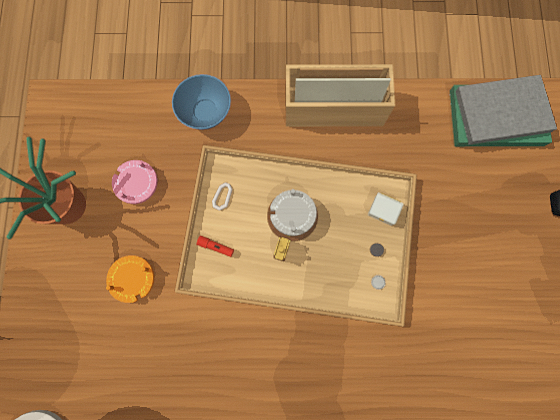

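View pics/wrist0.png

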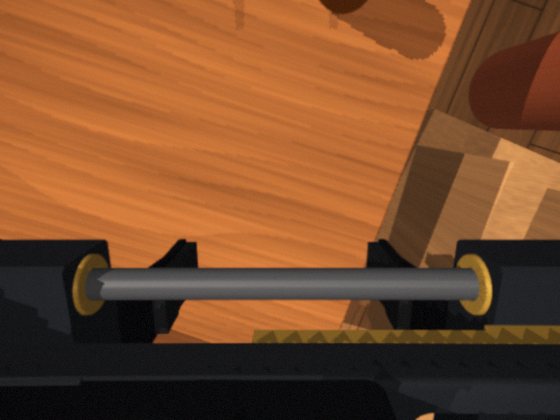

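Lid candidates in the top view are the steel disc at (292,213) on the box, the pink disc at (134,182) and the orange disc at (130,278). The lid is described as steel and on the box, so I choose (292,213). I'll check it in a close crop.

```bash
python3 - <<'E'
import cv2, numpy as np
a=cv2.imread("pics/top0.png")[170:280,230:350]
b=cv2.imread("pics/scene0.png")[170:260,230:320]
cv2.imwrite("pics/c_top.png",cv2.resize(a,None,fx=5.4,fy=5.4,interpolation=cv2.INTER_CUBIC))
cv2.imwrite("pics/c_scene.png",cv2.resize(b,None,fx=6,fy=6,interpolation=cv2.INTER_CUBIC))
E
```

```text
(no output)
```

View pics/c_top.png

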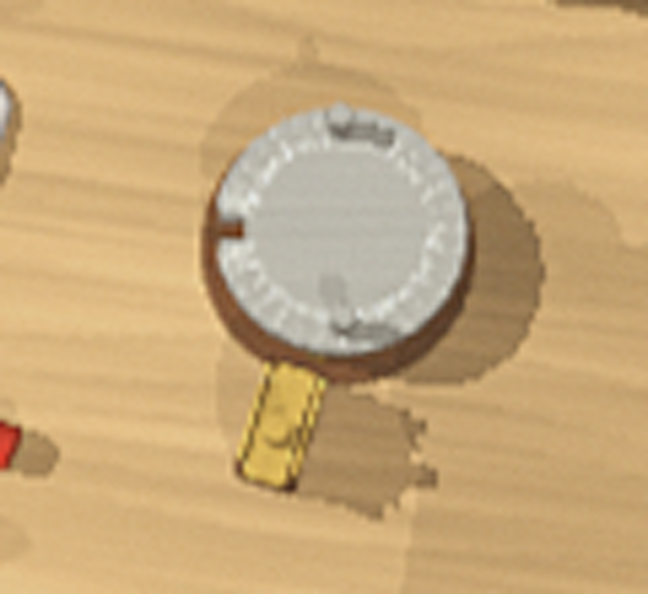

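View pics/c_scene.png

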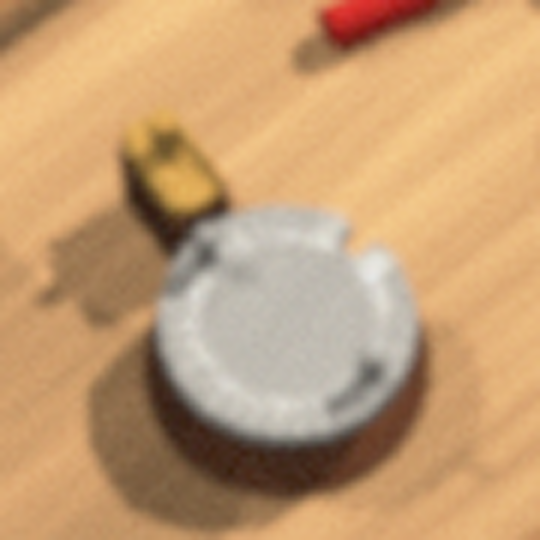

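```bash
cat > h.py <<'E'
import cv2, numpy as np
from scipy.spatial.transform import Rotation as R
def ray(cm,px):
    px=np.atleast_2d(np.asarray(px,float)); K=cm['mtx']
    d=(px-[K[0,2],K[1,2]])/[K[0,0],K[1,1]]; u=d.copy()
    for _ in range(20): u=d/(1+cm['k1']*(u**2).sum(1,keepdims=True))
    v=np.c_[u[:,0],-u[:,1],-np.ones(len(u))]
    return np.array(cm['xyz']),R.from_rotvec(cm['orientation']).apply(v)
def onz(cm,px,z):
    o,d=ray(cm,px); return o+d*((z-o[2])/d[:,2])[:,None]
def proj(cm,P):
    P=np.atleast_2d(P); p=R.from_rotvec(cm['orientation']).inv().apply(P-cm['xyz'])
    u=np.c_[p[:,0]/-p[:,2],-p[:,1]/-p[:,2]]; u=u*(1+cm['k1']*(u**2).sum(1,keepdims=True))
    K=cm['mtx']; return u*[K[0,0],K[1,1]]+[K[0,2],K[1,2]]
def tri(c1,p1,c2,p2):
    o1,d1=ray(c1,p1);o2,d2=ray(c2,p2);d1=d1[0];d2=d2[0]
    A=np.c_[d1,-d2];s=np.linalg.lstsq(A,o2-o1,rcond=None)[0]
    a,b=o1+s[0]*d1,o2+s[1]*d2
    return (a+b)/2,np.linalg.norm(a-b)
def circ(P):
    A=np.c_[2*P[:,:2],np.ones(len(P))]
    s=np.linalg.lstsq(A,(P[:,:2]**2).sum(1),rcond=None)[0]
    return s[:2],np.sqrt(s[2]+s[0]**2+s[1]**2)
E
python3 - <<'E'
from h import *
from bench import ctrl
roi={'top':(255,180,330,245),'scene':(250,195,305,248)}
zz=.0505
for n in('top','scene'):
    cm=ctrl.camera_model(n); im=cv2.imread(f"pics/{n}0.png")
    hsv=cv2.cvtColor(im,cv2.COLOR_BGR2HSV); x0,y0,x1,y1=roi[n]
    m=np.zeros(im.shape[:2],np.uint8); s=hsv[y0:y1,x0:x1]
    m[y0:y1,x0:x1]=((s[...,1]<45)&(s[...,2]>110))*255
    c=max(cv2.findContours(m,0,cv2.CHAIN_APPROX_NONE)[0],key=cv2.contourArea)
    hl=cv2.convexHull(c)[:,0]
    P=onz(cm,hl,zz); ce,r=circ(P); print(n,len(c),ce,r)
    res=np.linalg.norm(P[:,:2]-ce,axis=1); print(np.round(res*1000,1))
    # brass
    b=((hsv[...,0]>18)&(hsv[...,0]<32)&(hsv[...,1]>130)&(hsv[...,2]>100)).astype(np.uint8)*255
    for k in cv2.findContours(b,0,cv2.CHAIN_APPROX_NONE)[0]:
        if cv2.contourArea(k)>40: 
            mr=cv2.minAreaRect(k); print(mr, np.round(onz(cm,cv2.boxPoints(mr),.059),4)[:,:2].tolist())
# crop picks top: scale 5.4 offset (230,170)
t=ctrl.camera_model('top');s=ctrl.camera_model('scene')
q=lambda x,y,f,ox,oy:np.array([(x+.5)/f-.5+ox,(y+.5)/f-.5+oy])
pk={'notch':((232,229),(358,243)),'pegA':((340,112),(371,362)),'pegB':((336,322),(205,243))}
for k,(a,b) in pk.items():
    pa=q(*a,5.4,230,170);pb=q(*b,6,230,170)
    print(k,pa,pb,tri(t,pa,s,pb),onz(t,pa,.05),onz(s,pb,.05))
E
```

```text
top 135 [0.59257859 0.08558375] 0.05200457701210638
[53.3 51.1 51.7 52.  51.8 51.8 51.9 52.  52.3 52.3 52.4 52.3 52.2 51.3
 51.3 52.2 52.2 52.3 51.7 52.5 51.9 51.1 51.9 51.4 53.3]
((281.55047607421875, 248.1651611328125), (12.260178565979004, 22.22157096862793), 16.699243545532227) [[0.491, 0.1301], [0.5377, 0.1162], [0.5298, 0.0905], [0.4833, 0.1046]]
scene 122 [0.59446173 0.08268813] 0.053058043451569475
[52.1 52.7 51.8 52.2 51.5 51.7 53.  53.8 53.9 54.5 54.5 54.2 53.8 53.
 52.9 53.  52.3 51.6 51.7 50.7 49.8 53.7 55.9 56.6 56.2 52.1]
notch [272.55555556 212.        ] [289.25       210.08333333] (array([0.59376716, 0.13087227, 0.04710517]), np.float64(0.0010671376543803337)) [[0.59281957 0.13039711 0.05      ]] [[0.59505806 0.12995466 0.05      ]]
pegA [292.55555556 190.33333333] [291.41666667 229.91666667] (array([0.63821098, 0.08464732, 0.06473819]), np.float64(0.0024168424337932654)) [[0.64286164 0.08516828 0.05      ]] [[0.6330715  0.08998656 0.05      ]]
pegB [291.81481481 229.22222222] [263.75       210.08333333] (array([0.55114597, 0.08687674, 0.06068232]), np.float64(0.0022427795416326817)) [[0.55361197 0.08747148 0.05      ]] [[0.54631985 0.09057697 0.05      ]]
```

The crop shows the steel lid with its notch pointing image-left at (272,212), which is world +y. The pegs are at (293,190) and (292,229), and the brass bolt is at (281,248). Measured radii and distances match the given sizes (52 mm lid, 26×48 mm guide). I'll work out the hover pose.

```bash
cat >> h.py <<'E'
def rel(st,pos,jaw_deg=None):
    """shift mm & turn in tool axes to reach pos with tool down and tool-y at jaw_deg"""
    T=R.from_rotvec(st['tool_rot']); d=T.inv().apply(np.array(pos)-st['position'])*1000
    out=[d.round(1)]
    if jaw_deg is not None:
        a=np.radians(jaw_deg); y=np.array([np.cos(a),np.sin(a),0]); z=np.array([0,0,-1.]); x=np.cross(y,z)
        G=R.from_matrix(np.c_[x,y,z]); out.append((T.inv()*G).as_rotvec().round(3))
    return out
def yaw(st):
    y=R.from_rotvec(st['tool_rot']).as_matrix()[:,1]; return np.degrees(np.arctan2(y[1],y[0]))
E
python3 - <<'E'
from h import *
from bench import ctrl
st=ctrl.get_state(); print(yaw(st)); print(R.from_rotvec(st['tool_rot']).as_matrix().round(3))
for j in(-32,148): print(rel(st,[.5925,.0857,.17],j))
cm=ctrl.camera_model('wrist'); T=R.from_rotvec(st['tool_rot'])
print(T.inv().apply(cm['xyz']-st['position']), (T.inv()*R.from_rotvec(cm['orientation'])).as_matrix().round(2))
E
```

```text
-73.05189433765686
[[ 0.957  0.292 -0.   ]
 [ 0.292 -0.957  0.001]
 [-0.    -0.001 -1.   ]]
[array([ 591.8, -558.8,   66.5]), array([-0.001, -0.   , -0.716])]
[array([ 591.8, -558.8,   66.5]), array([-1.000e-03,  2.000e-03,  2.425e+00])]
[ 0.06905802 -0.00086231 -0.14696899] [[ 0.    0.97  0.25]
 [ 1.   -0.    0.  ]
 [ 0.    0.25 -0.97]]
```

```bash
python3 -m handwheel '[[592,-559,30,0,0,-0.716,-0.6],[592,-559,30,0,0,-0.716,-0.6],[592,-559,30,0,0,-0.716,-0.6],[592,-559,30,0,0,-0.716,-0.6],[592,-559,30,0,0,-0.716,-0.6],[592,-559,30,0,0,-0.716,-0.6],[592,-559,30,0,0,-0.716,-0.6],[592,-559,30,0,0,-0.716,-0.6],[592,-559,30,0,0,-0.716,-0.6],[592,-559,30,0,0,-0.716,-0.6],[592,-559,30,0,0,-0.716,-0.6],[592,-559,30,0,0,-0.716,-0.6]]' 5
```

```text
time: 1.65
position: [0.5614, 0.0306, 0.2089]
tool_rot: [2.748, 1.521, 0.0]
ft_force: [0.2, -1.3, 0.6]
grip_width: 0.798
```

```bash
python3 - <<'E'
from h import *
from bench import ctrl
st=ctrl.get_state(); print(yaw(st),st['joint_positions'].round(2)); print(rel(st,[.5925,.0857,.205],-32))
E
```

```text
-32.077613295683264 [ 0.57  0.22 -0.77  1.69  0.16  1.29 -0.79]
[array([63.1, -2.9,  3.9]), array([ 0.001,  0.   , -0.001])]
```

```bash
python3 -m handwheel '[[40,-2,2,0,0,0,-0.6],[63,-3,4,0,0,0,-0.6],[63,-3,4,0,0,0,-0.6],[63,-3,4,0,0,0,-0.6]]' && python3 - <<'E'
from h import *
from bench import ctrl
st=ctrl.get_state(); print(yaw(st),st['position'],st['joint_positions'].round(2),st['torque'],st['ft_force'])
cm=ctrl.camera_model('wrist'); cv2.imwrite('pics/w1.png',ctrl.get_image('wrist')[:,:,::-1])
import pickle; pickle.dump(cm,open('w1.pkl','wb'))
E
```

```text
time: 2.15
position: [0.5912, 0.083, 0.2046]
tool_rot: [2.748, 1.521, -0.002]
ft_force: [-0.4, 0.1, -0.3]
grip_width: 0.798
-32.088395902198364 [0.5912405  0.08297753 0.20461005] [ 0.46  0.32 -0.78  1.61  0.23  1.31 -0.92] [-0.01934365 -0.02651116  0.01612319] [-0.4342205   0.11677039 -0.32340413]
```

View pics/w1.png

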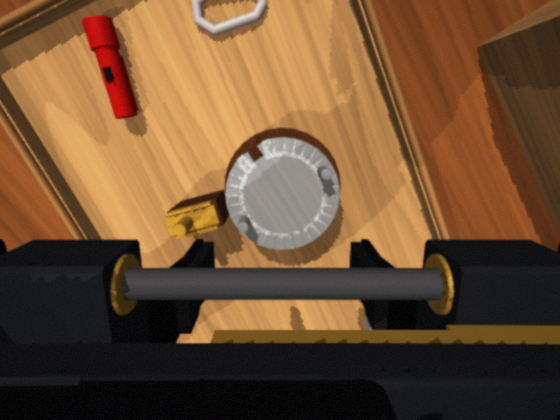

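The wrist view shows the lid centred near (283,193), the notch at (256,153), pegs at (326,180) and (247,228), and the knob at (180,225). I'll measure from this.

```bash
python3 - <<'E'
from h import *
import pickle
cm=pickle.load(open('w1.pkl','rb')); im=cv2.imread('pics/w1.png'); hsv=cv2.cvtColor(im,cv2.COLOR_BGR2HSV)
m=np.zeros(im.shape[:2],np.uint8); m[130:255,220:345]=((hsv[130:255,220:345,1]<50)&(hsv[130:255,220:345,2]>110))*255
c=max(cv2.findContours(m,0,cv2.CHAIN_APPROX_NONE)[0],key=cv2.contourArea)
P=onz(cm,cv2.convexHull(c)[:,0],.0505); print(circ(P)); 
print((np.linalg.norm(P[:,:2]-circ(P)[0],axis=1)*1000).round(1))
for n,p,z in(('notch',(256,153),.05),('pegA',(326,174),.074),('pegB',(244,221),.074),('knob',(177,222),.082),('tip',(220,208),.059),('tipc',(222,206),.0565)): print(n,onz(cm,p,z))
b=cv2.resize(im[120:270,150:350],None,fx=4,fy=4,interpolation=cv2.INTER_CUBIC); cv2.imwrite('pics/w1c.png',b)
E
```

```text
(array([0.59274949, 0.08628628]), np.float64(0.0518872637115349))
[52.2 52.2 51.9 51.8 52.  52.  52.1 51.9 52.  51.9 51.7 51.7 51.7 51.8
 51.6 51.6 51.7 51.8 51.8 52.  51.9 52.1 52.1 52.2 52.1 52.  52.1 51.8
 51.6 52.2 52.3 51.9 52.  51.7 51.8 51.9 51.9 51.8 51.6 51.7 51.5 51.7
 51.4 52.1 52.2 52.  52.1]
notch [[0.59354945 0.13079844 0.05      ]]
pegA [[0.63587982 0.08662324 0.074     ]]
pegB [[0.555953   0.08886684 0.074     ]]
knob [[0.51034708 0.1192742  0.082     ]]
tip [[0.54063036 0.10745636 0.059     ]]
tipc [[0.5424707  0.10773273 0.0565    ]]
```

View pics/w1c.png

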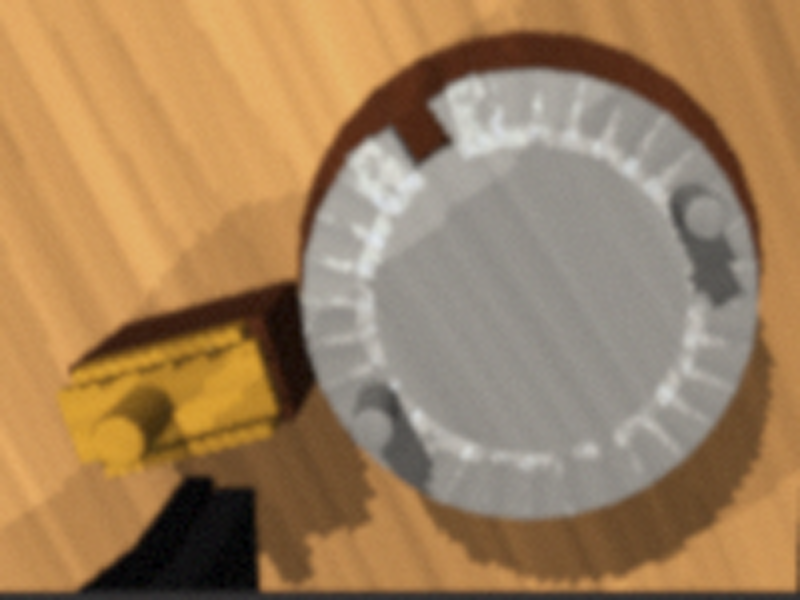

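```bash
python3 - <<'E'
from h import *
import pickle
cm=pickle.load(open('w1.pkl','rb'))
q=lambda x,y:((x+.5)/4-.5+150,(y+.5)/4-.5+120)
c=np.array([.5927,.0860])
for n,p,z in(('notch',(422,137),.05),('pegA',(707,215),.074),('pegB',(375,432),.075),('knob',(118,438),.082),('frontL',(245,328),.059),('frontR',(278,430),.059)):
    P=onz(cm,q(*p),z)[0]; v=P[:2]-c; print(n,P.round(4),np.linalg.norm(v).round(4),np.degrees(np.arctan2(v[1],v[0])).round(1))
E
```

```text
notch [0.5925 0.1306 0.05  ] 0.0446 90.3
pegA [0.6364 0.0869 0.074 ] 0.0437 1.2
pegB [0.5525 0.0844 0.075 ] 0.0403 -177.7
knob [0.5081 0.1133 0.082 ] 0.0889 162.1
frontL [0.5371 0.1166 0.059 ] 0.0635 151.2
frontR [0.5297 0.0931 0.059 ] 0.0634 173.5
```

```bash
python3 - <<'E'
from h import *
from bench import ctrl
st=ctrl.get_state(); print(st['position'],yaw(st)); print(rel(st,[.5925,.086,.1],-32))
E
```

```text
[0.59131346 0.08252901 0.20477662] -32.138105158403455
[array([  3.7,  -0.9, 104.8]), array([ 0.   ,  0.001, -0.002])]
```

```bash
python3 -m handwheel '[[4,-1,50,0,0,0,-0.6],[4,-1,95,0,0,0,-0.6],[4,-1,105,0,0,0,-0.6],[4,-1,105,0,0,0,-0.6]]' && python3 - <<'E'
from h import *
from bench import ctrl
st=ctrl.get_state(); print(st['position'],yaw(st)); print(rel(st,[.5925,.086,.073],-32))
cv2.imwrite('pics/t2.png',cv2.resize(ctrl.get_image('top')[:,:,::-1][150:290,210:370],None,fx=4,fy=4)); cv2.imwrite('pics/s2.png',cv2.resize(ctrl.get_image('scene')[:,:,::-1][140:280,200:360],None,fx=4,fy=4))
E
```

```text
time: 2.7
position: [0.5931, 0.0873, 0.1005]
tool_rot: [2.749, 1.52, -0.0]
ft_force: [-0.7, -0.5, -0.0]
grip_width: 0.802
[0.59306555 0.08729593 0.10050751] -32.10147420475618
[array([-1.4,  0.2, 27.5]), array([ 0.   ,  0.   , -0.002])]
```

View pics/s2.png

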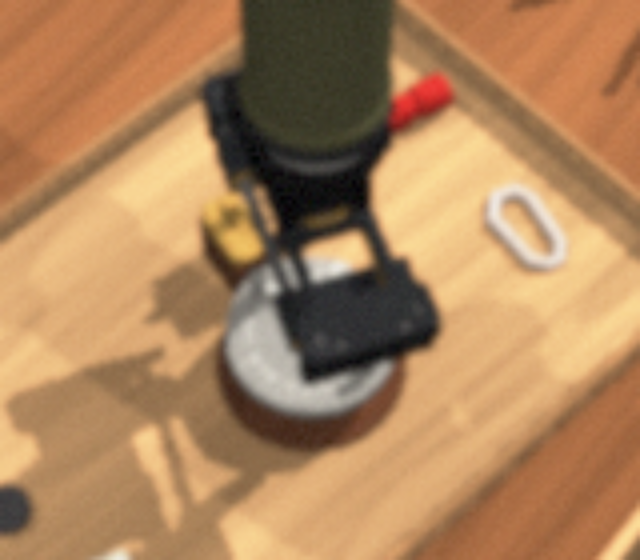

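The scene view shows the gripper above the lid at crop (320,300), with the bolt at (230,230) clear of it. I'll descend beside the pegs.

```bash
python3 -m handwheel '[[-1,0,12,0,0,0,-0.6],[-1,0,22,0,0,0,-0.6],[-1,0,27,0,0,0,-0.6],[-1,0,27,0,0,0,-0.6]]' && python3 - <<'E'
from h import *
from bench import ctrl
st=ctrl.get_state(); print(st['position'],yaw(st),st['ft_force'],st['torque'])
cv2.imwrite('pics/w3.png',ctrl.get_image('wrist')[:,:,::-1])
E
```

```text
time: 3.3
position: [0.5919, 0.0873, 0.0722]
tool_rot: [-2.747, -1.522, 0.002]
ft_force: [-0.3, -1.0, 0.5]
grip_width: 0.803
[0.59189671 0.08734016 0.07224216] -32.01690787658715 [-0.28421825 -0.95488124  0.48650173] [ 0.01833766 -0.05542413 -0.02637603]
```

View pics/w3.png

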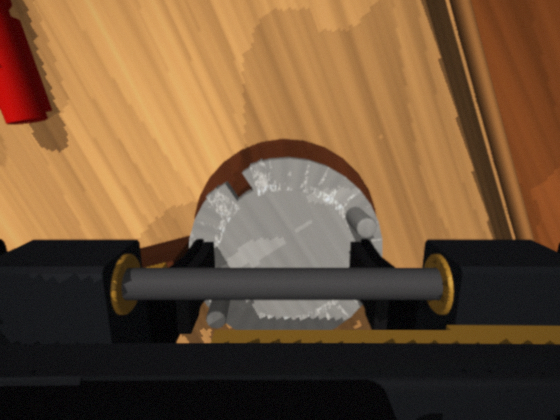

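```bash
python3 -m handwheel '[[0,0,0,0,0,-0.04,-0.6],[0,0,0,0,0,-0.08,-0.6],[0,0,0,0,0,-0.12,-0.6],[0,0,0,0,0,-0.16,-0.6],[0,0,0,0,0,-0.2,-0.6],[0,0,0,0,0,-0.24,-0.6],[0,0,0,0,0,-0.28,-0.6],[0,0,0,0,0,-0.32,-0.6],[0,0,0,0,0,-0.36,-0.6],[0,0,0,0,0,-0.4,-0.6],[0,0,0,0,0,-0.43,-0.6],[0,0,0,0,0,-0.43,-0.6]]' && python3 - <<'E'
from h import *
from bench import ctrl
st=ctrl.get_state(); print(st['position'],yaw(st),st['ft_force'],st['torque'])
cv2.imwrite('pics/w4.png',ctrl.get_image('wrist')[:,:,::-1])
E
```

```text
time: 4.85
position: [0.5925, 0.0873, 0.0729]
tool_rot: [2.36, 2.074, 0.0]
ft_force: [0.5, -3.9, 0.7]
grip_width: 0.794
[0.59247055 0.08726821 0.07294992] -7.377238824200534 [ 0.50323235 -3.85845504  0.74220733] [-0.92850807 -0.35301405 -0.14161217]
```

View pics/w4.png

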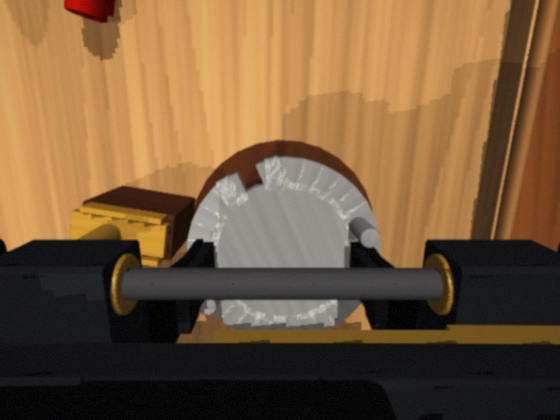

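```bash
python3 - <<'E'
from h import *
from bench import ctrl
cm=ctrl.camera_model('wrist')
P=onz(cm,[(250,182),(228,188),(272,172)],.0505)[:,:2]-[.5925,.086]; print(np.linalg.norm(P,axis=1),np.degrees(np.arctan2(P[:,1],P[:,0])))
E
python3 -m handwheel '[[-1,0,0,0,0,-0.05,-0.6],[-1,0,0,0,0,-0.1,-0.6],[-1,0,0,0,0,-0.15,-0.6],[-1,0,0,0,0,-0.2,-0.6],[-1,0,0,0,0,-0.25,-0.6],[-1,0,0,0,0,-0.3,-0.6],[-1,0,0,0,0,-0.35,-0.6],[-1,0,0,0,0,-0.4,-0.6],[-1,0,0,0,0,-0.42,-0.6],[-1,0,0,0,0,-0.42,-0.6]]' && python3 - <<'E'
from h import *
from bench import ctrl
st=ctrl.get_state(); print(st['position'],yaw(st),st['ft_force'],st['torque'])
print(ctrl.camera_model('wrist'))
cv2.imwrite('pics/w5.png',ctrl.get_image('wrist')[:,:,::-1])
E
```

```text
[0.04425325 0.04707687 0.04643136] [104.67661884 118.97111868  89.3153154 ]
time: 6.15
position: [0.5921, 0.0864, 0.0728]
tool_rot: [-1.876, -2.519, 0.0]
ft_force: [0.9, -4.3, 0.5]
grip_width: 0.799
[0.59213039 0.0863702  0.07278489] 16.642834260052556 [ 0.85395239 -4.3279475   0.4562066 ] [-0.87017576 -0.39691462 -0.16637389]
{'mtx': array([[337.8571664 ,   0.        , 281.76748191],
       [  0.        , 337.8571664 , 209.08875061],
       [  0.        ,   0.        ,   1.        ]]), 'k1': 0.01547499448699107, 'xyz': array([0.57216853, 0.1533657 , 0.21981769]), 'orientation': array([-0.253888  , -0.03731401,  0.28916369])}
```

View pics/w5.png

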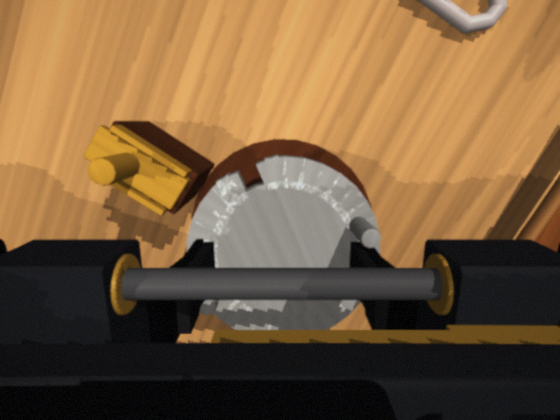

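```bash
python3 -m handwheel '[[-1,0,0,0,0,-0.04,-0.6],[-1.5,0,0,0,0,-0.08,-0.6],[-1.5,0,0,0,0,-0.12,-0.6],[-1.5,0,0,0,0,-0.16,-0.6],[-1.5,0,0,0,0,-0.2,-0.6],[-1.5,0,0,0,0,-0.23,-0.6],[-1.5,0,0,0,0,-0.25,-0.6],[-1.5,0,0,0,0,-0.25,-0.6]]' && python3 - <<'E'
from h import *
from bench import ctrl
st=ctrl.get_state(); print(st['position'],yaw(st),st['ft_force'],st['torque'],st['joint_positions'].round(2))
cv2.imwrite('pics/w6.png',ctrl.get_image('wrist')[:,:,::-1])
E
```

```text
time: 7.2
position: [0.5926, 0.0851, 0.073]
tool_rot: [-1.546, -2.734, -0.0]
ft_force: [1.0, -2.3, 2.4]
grip_width: 0.798
[0.59262298 0.08512473 0.07297027] 31.019316418488458 [ 1.04114706 -2.25307913  2.35837415] [-0.39845991 -0.50791607 -0.12205253] [ 0.57  0.53 -0.95  1.74  0.47  1.12  0.01]
```

View pics/w6.png

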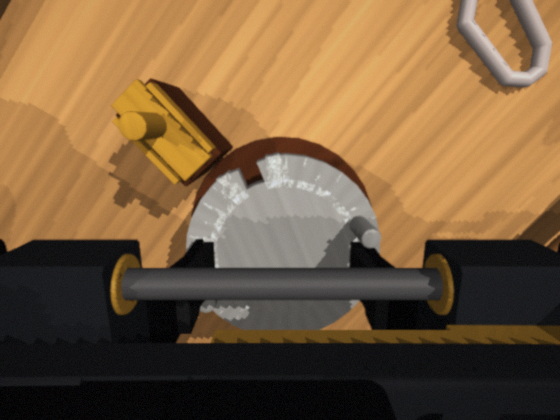

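```bash
cat > look.py <<'E'
import sys
from h import *
from bench import ctrl
st=ctrl.get_state(); print('yaw',yaw(st).round(2),st['position'].round(4),'F',st['ft_force'].round(2),'M',st['torque'].round(3))
im=ctrl.get_image('wrist')[:,:,::-1]
cv2.imwrite(f'pics/{sys.argv[1]}.png',cv2.resize(im[120:340,170:400],None,fx=2.6,fy=2.6,interpolation=cv2.INTER_CUBIC))
E
python3 -m handwheel '[[0,0,0,0,0,-0.02,-0.6],[0,0,0,0,0,-0.04,-0.6],[0,0,0,0,0,-0.06,-0.6],[0,0,0,0,0,-0.08,-0.6],[0,0,0,0,0,-0.10,-0.6]]' && python3 look.py w7
```

```text
time: 7.88
position: [0.5928, 0.085, 0.073]
tool_rot: [1.407, 2.809, 0.0]
ft_force: [1.2, -1.9, 2.2]
grip_width: 0.8
yaw 36.8 [0.5928 0.085  0.073 ] F [ 1.17 -1.88  2.17] M [-0.382 -0.558 -0.181]
```

View pics/w7.png

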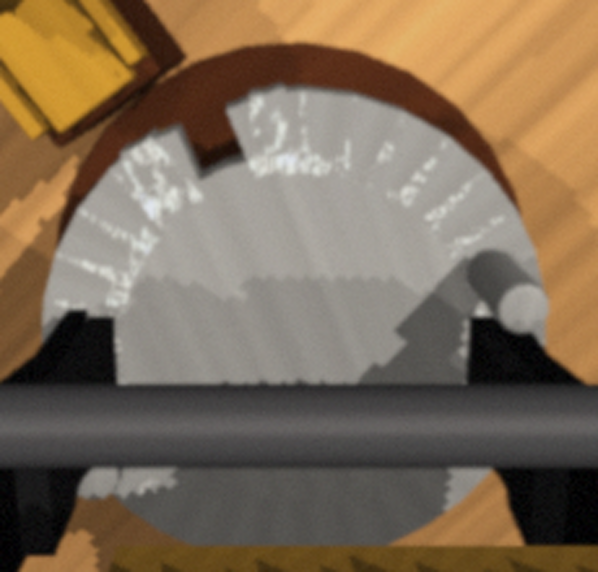

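No key in the notch yet (crop 212,155). I'll keep turning slowly.

```bash
python3 -m handwheel '[[0,0,0,0,0,-0.02,-0.6],[0,0,0,0,0,-0.04,-0.6],[0,0,0,0,0,-0.06,-0.6],[0,0,0,0,0,-0.08,-0.6]]' && python3 look.py w8
```

```text
time: 8.43
position: [0.5928, 0.0849, 0.073]
tool_rot: [1.293, 2.863, 0.0]
ft_force: [1.9, -2.9, 1.4]
grip_width: 0.8
yaw 41.39 [0.5928 0.0849 0.073 ] F [ 1.92 -2.93  1.39] M [-0.332 -0.699 -0.198]
```

View pics/w8.png

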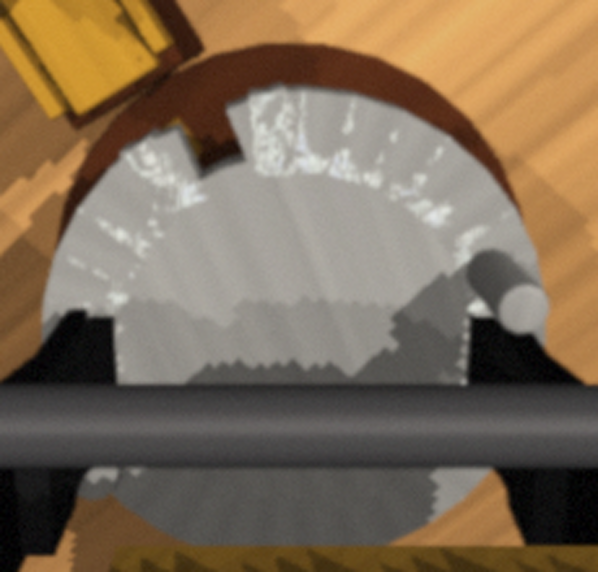

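Brass shows at the notch's left edge at crop (190,138), so the key is about 9 mm further on.

```bash
python3 -m handwheel '[[0,0,0,0,0,-0.02,-0.6],[0,0,0,0,0,-0.04,-0.6],[0,0,0,0,0,-0.06,-0.6],[0,0,0,0,0,-0.08,-0.6],[0,0,0,0,0,-0.1,-0.6],[0,0,0,0,0,-0.12,-0.6]]' && python3 look.py w9
```

```text
time: 9.22
position: [0.5927, 0.0849, 0.073]
tool_rot: [1.119, 2.935, 0.0]
ft_force: [2.8, -1.6, 2.1]
grip_width: 0.797
yaw 48.27 [0.5927 0.0849 0.073 ] F [ 2.85 -1.57  2.11] M [-0.37  -0.763 -0.175]
```

View pics/w9.png

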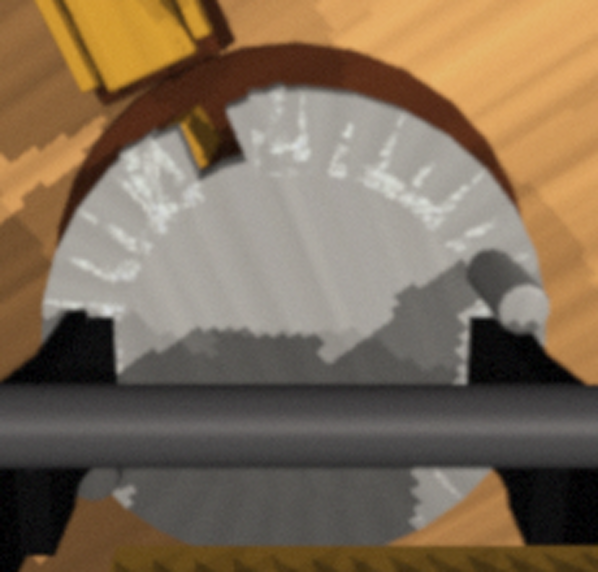

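```bash
python3 -m handwheel '[[0,0,0,0,0,-0.012,-0.6],[0,0,0,0,0,-0.024,-0.6],[0,0,0,0,0,-0.036,-0.6],[0,0,0,0,0,-0.048,-0.6]]' && python3 look.py w10
```

```text
time: 9.78
position: [0.5926, 0.085, 0.0729]
tool_rot: [1.049, 2.961, -0.0]
ft_force: [2.3, -1.0, 3.3]
grip_width: 0.799
yaw 50.98 [0.5926 0.085  0.0729] F [ 2.35 -1.02  3.26] M [-0.284 -0.83  -0.182]
```

View pics/w10.png

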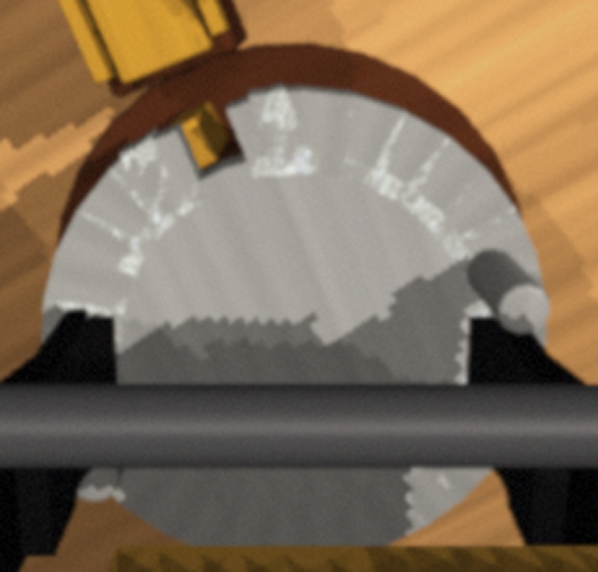

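The key now nearly fills the notch. I'll continue in finer steps.

```bash
python3 -m handwheel '[[0,0,0,0,0,-0.008,-0.6],[0,0,0,0,0,-0.016,-0.6],[0,0,0,0,0,-0.022,-0.6]]' && python3 look.py w11
```

```text
time: 10.2
position: [0.5926, 0.0849, 0.0729]
tool_rot: [1.017, 2.972, -0.0]
ft_force: [3.3, -1.8, 1.2]
grip_width: 0.8
yaw 52.22 [0.5926 0.0849 0.0729] F [ 3.29 -1.78  1.17] M [-0.274 -0.865 -0.188]
```

View pics/w11.png

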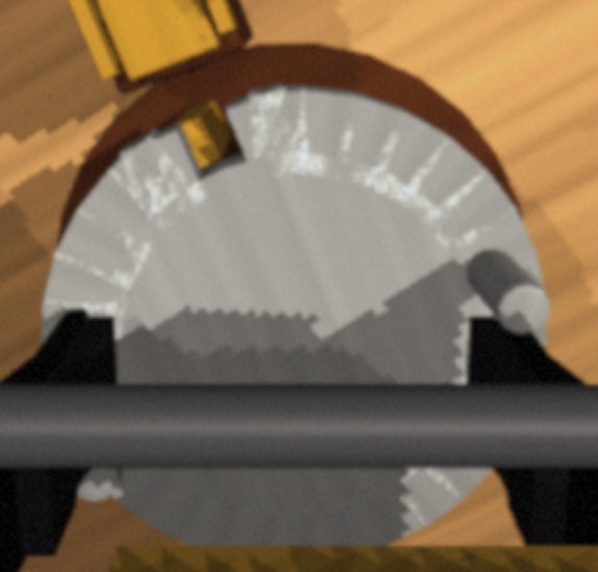

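```bash
python3 -m handwheel '[[0,0,0,0,0,-0.008,-0.6],[0,0,0,0,0,-0.016,-0.6],[0,0,0,0,0,-0.016,-0.6]]' && python3 look.py w12
```

```text
time: 10.62
position: [0.5926, 0.0849, 0.0729]
tool_rot: [-0.994, -2.98, 0.0]
ft_force: [3.5, -1.6, 1.9]
grip_width: 0.8
yaw 53.12 [0.5926 0.0849 0.0729] F [ 3.54 -1.64  1.94] M [-0.291 -0.81  -0.166]
```

View pics/w12.png

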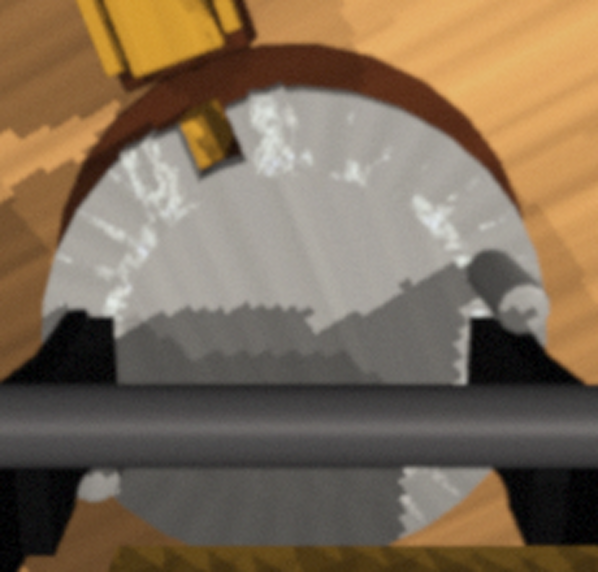

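```bash
python3 -m handwheel '[[0,0,0,0,0,-0.008,-0.6],[0,0,0,0,0,-0.016,-0.6],[0,0,0,0,0,-0.016,-0.6]]' && python3 look.py w13
```

```text
time: 11.05
position: [0.5926, 0.0849, 0.0729]
tool_rot: [-0.97, -2.988, 0.0]
ft_force: [2.7, -1.8, 2.5]
grip_width: 0.8
yaw 54.04 [0.5926 0.0849 0.0729] F [ 2.68 -1.81  2.45] M [-0.239 -0.796 -0.102]
```

View pics/w13.png

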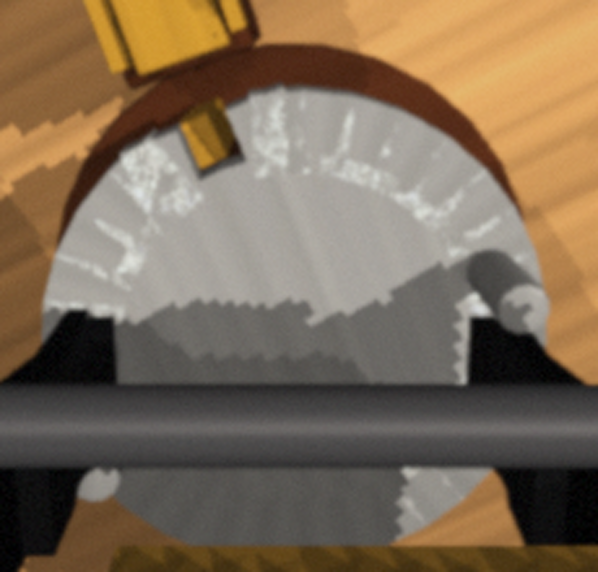

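```bash
python3 -m handwheel '[[0,0,0,0,0,-0.008,-0.6],[0,0,0,0,0,-0.016,-0.6],[0,0,0,0,0,-0.016,-0.6]]' && python3 look.py w14
```

```text
time: 11.48
position: [0.5926, 0.0849, 0.0729]
tool_rot: [-0.946, -2.996, 0.0]
ft_force: [3.1, -2.1, 0.5]
grip_width: 0.802
yaw 54.96 [0.5926 0.0849 0.0729] F [ 3.08 -2.15  0.5 ] M [-0.223 -0.799 -0.175]
```

View pics/w14.png

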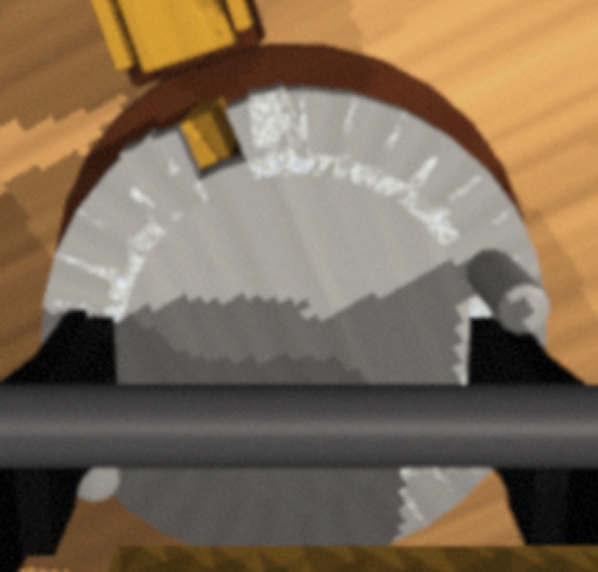

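The wrist forces show that only peg A carries load, which pushes the lid towards the key side and could hold the notch's floor against the key. I'll shift the tool to balance the two pegs.

```bash
python3 -m handwheel '[[-0.7,0,0,0,0,-0.008,-0.6],[-1.4,0,0,0,0,-0.016,-0.6],[-2,0,0,0,0,-0.016,-0.6],[-2,0,0,0,0,-0.02,-0.6]]' && python3 look.py w15
```

```text
time: 12.02
position: [0.5929, 0.0844, 0.0723]
tool_rot: [-0.914, -3.003, 0.001]
ft_force: [-1.3, -0.4, -0.8]
grip_width: 0.802
yaw 56.15 [0.5929 0.0844 0.0723] F [-1.29 -0.4  -0.82] M [ 0.118  0.211 -0.104]
```

View pics/w15.png

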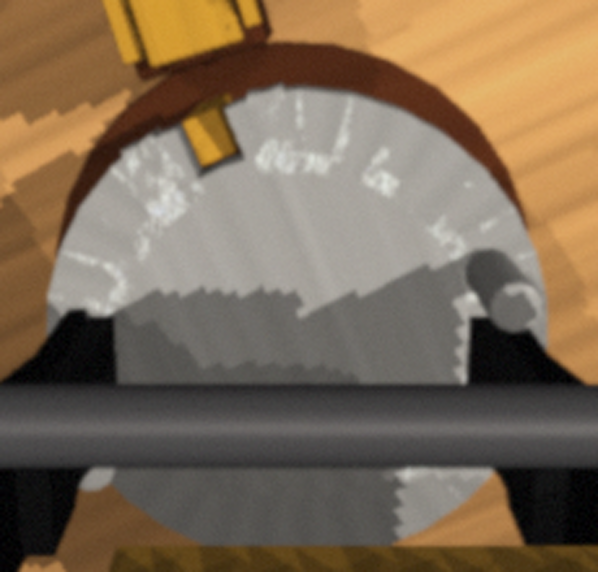

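```bash
python3 - <<'E'
from h import *
from bench import ctrl
for f in ('w13','w14','w15'):
    im=cv2.imread(f'pics/{f}.png')
    print(f, )
a=cv2.imread('pics/w14.png')[60:210,120:300];b=cv2.imread('pics/w15.png')[60:210,120:300]
cv2.imwrite('pics/cmp.png',cv2.resize(np.hstack([a,b]),None,fx=2.2,fy=2.2,interpolation=cv2.INTER_CUBIC))
im=ctrl.get_image('scene')[:,:,::-1]; cv2.imwrite('pics/s15.png',cv2.resize(im[150:270,210:330],None,fx=5,fy=5,interpolation=cv2.INTER_CUBIC))
E
```

```text
w13
w14
w15
```

View pics/cmp.png

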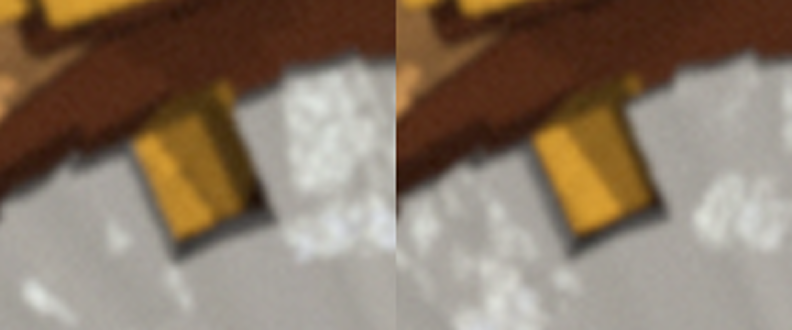

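View pics/s15.png

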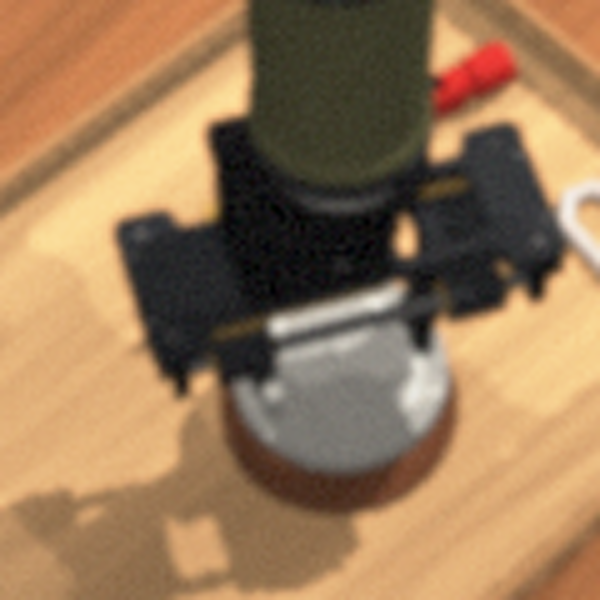

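The comparison shows a dark gap now on both sides of the key, and the load on the pegs fell away, so the lid has probably dropped. I'll back the fingers off, lift and check.

```bash
python3 -m handwheel '[[1,0,0,0,0,0.04,-0.6],[1,0,0,0,0,0.08,-0.6],[1,0,0,0,0,0.1,-0.6],[1,0,-20,0,0,0.1,-0.6],[1,0,-60,0,0,0.1,-0.6],[1,0,-110,0,0,0.1,-0.6],[1,0,-130,0,0,0.1,-0.6],[1,0,-130,0,0,0.1,-0.6]]' && python3 - <<'E'
from h import *
from bench import ctrl
import pickle
st=ctrl.get_state(); print(yaw(st),st['position'],st['ft_force'],st['torque'])
cm=ctrl.camera_model('wrist'); im=ctrl.get_image('wrist')[:,:,::-1]; cv2.imwrite('pics/w16.png',im); pickle.dump(cm,open('w16.pkl','wb'))
cv2.imwrite('pics/s16.png',cv2.resize(ctrl.get_image('scene')[:,:,::-1][150:270,210:330],None,fx=5,fy=5,interpolation=cv2.INTER_CUBIC))
E
```

```text
time: 13.12
position: [0.5944, 0.0847, 0.2049]
tool_rot: [1.064, 2.952, 0.002]
ft_force: [-0.5, 0.2, -0.6]
grip_width: 0.801
50.35996296026352 [0.59438839 0.08468673 0.20492543] [-0.45010639  0.19154757 -0.55409541] [ 0.01069688 -0.13675905  0.03786942]
```

View pics/w16.png

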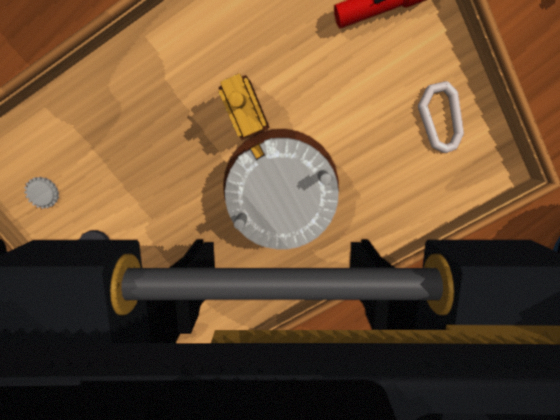

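View pics/s16.png

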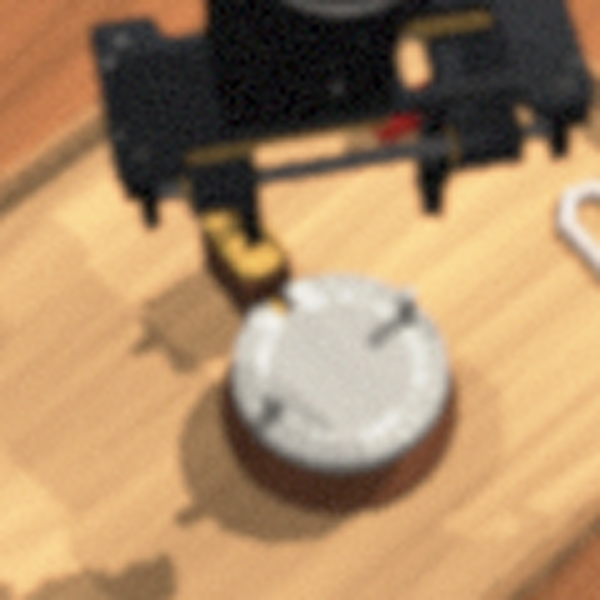

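```bash
python3 - <<'E'
from h import *
import pickle
def plane(cm,px,n,p0):
    o,d=ray(cm,px); s=((p0-o)@n)/(d@n); return o+d*s[:,None]
key=np.radians(162.2)
for f in('w1','w16'):
    cm=pickle.load(open(f+'.pkl','rb')); im=cv2.imread(f'pics/{f}.png'); hsv=cv2.cvtColor(im,cv2.COLOR_BGR2HSV)
    m=np.zeros(im.shape[:2],np.uint8); m[130:255,215:350]=((hsv[130:255,215:350,1]<50)&(hsv[130:255,215:350,2]>110))*255
    c=max(cv2.findContours(m,0,cv2.CHAIN_APPROX_NONE)[0],key=cv2.contourArea); h=cv2.convexHull(c)[:,0]
    for t,z in((0,.049),(3,.051)):
        a=np.radians(t); n=np.array([-np.sin(a)*np.cos(key),-np.sin(a)*np.sin(key),np.cos(a)])
        P=plane(cm,h,n,np.array([.5925,.086,z])); e1=np.array([np.cos(a)*np.cos(key),np.cos(a)*np.sin(key),np.sin(a)]); e2=np.cross(n,e1)
        Q=np.c_[P@e1,P@e2]; ce,r=circ(Q); res=np.linalg.norm(Q-ce,axis=1)-r
        print(f,t,'r',r.round(5),'rms mm',(res.std()*1000).round(3),'c',onz(cm,h,z).mean(0).round(4), ce.round(4))
        # second harmonic of radius
        th=np.arctan2(*(Q-ce).T[::-1]); A=np.c_[np.cos(2*th),np.sin(2*th),np.ones(len(th))]; print('  2nd harm mm',(np.linalg.lstsq(A,res*1000,rcond=None)[0]).round(2))
im=cv2.imread('pics/w16.png'); cv2.imwrite('pics/w16c.png',cv2.resize(im[60:260,200:360],None,fx=3,fy=3,interpolation=cv2.INTER_CUBIC))
E
```

```text
w1 0 r 0.05215 rms mm 0.212 c [0.5921 0.0859 0.049 ] [-0.5379 -0.263 ]
  2nd harm mm [-0.1   0.19 -0.  ]
w1 3 r 0.05176 rms mm 0.187 c [0.5923 0.0863 0.051 ] [-0.5351 -0.2634]
  2nd harm mm [-0.14 -0.1   0.01]
w16 0 r 0.05168 rms mm 0.219 c [0.5926 0.086  0.049 ] [-0.5374 -0.2638]
  2nd harm mm [ 0.04 -0.08  0.  ]
w16 3 r 0.05165 rms mm 0.345 c [0.5923 0.0863 0.051 ] [-0.5341 -0.2639]
  2nd harm mm [ 0.35 -0.19 -0.01]
```

View pics/w16c.png

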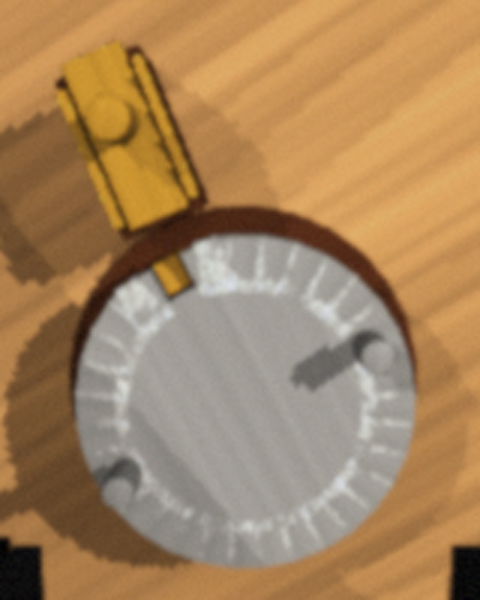

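The flat plane fits the lid better now (rms 0.22 mm against 0.35 mm tilted), the apparent radius shrank as expected for a drop, and the brass key stands in the notch at crop (175,272). The lid is seated. Next is the bolt, starting with the knob's position.

```bash
python3 - <<'E'
from h import *
import pickle
from bench import ctrl
cm=pickle.load(open('w16.pkl','rb')); q=lambda x,y:((x+.5)/3-.5+200,(y+.5)/3-.5+60)
c=np.array([.5925,.086])
for n,p,z in(('knobtop',(110,118),.082),('key',(174,275),.043),('frL',(123,228),.059),('frR',(200,198),.059),('bkL',(62,82),.059),('bkR',(135,50),.059)):
    P=onz(cm,q(*p),z)[0]; v=P[:2]-c; print(n,P.round(4),np.linalg.norm(v).round(4),np.degrees(np.arctan2(v[1],v[0])).round(1))
st=ctrl.get_state(); a=np.radians(162.2); u=np.array([np.cos(a),np.sin(a)])
for r in(.115,.110,.0795): p=c+u*r; print(r,p,rel(st,[*p,.12],72.2),rel(st,[*p,.079],72.2))
E
```

```text
knobtop [0.5074 0.1131 0.082 ] 0.0894 162.4
key [0.5484 0.0957 0.043 ] 0.0451 167.6
frL [0.5289 0.0949 0.059 ] 0.0642 172.0
frR [0.5365 0.117  0.059 ] 0.064 151.1
bkL [0.4893 0.1078 0.059 ] 0.1055 168.1
bkR [0.4958 0.1285 0.059 ] 0.1056 156.3
0.115 [0.48300512 0.12115496] [array([108.3, -41.2,  82. ]), array([-0.001, -0.001, -0.381])] [array([108.3, -41.2, 123. ]), array([-0.001, -0.001, -0.381])]
0.11 [0.48776577 0.11962648] [array([103.7, -39.4,  82. ]), array([-0.001, -0.001, -0.381])] [array([103.6, -39.3, 123. ]), array([-0.001, -0.001, -0.381])]
0.0795 [0.51680571 0.11030278] [array([ 75.3, -28. ,  82. ]), array([-0.001, -0.001, -0.381])] [array([ 75.3, -28. , 123. ]), array([-0.001, -0.001, -0.381])]
```

```bash
python3 -m handwheel '[[54,-20,0,0,0,-0.19,0.5],[108,-41,20,0,0,-0.381,1],[108,-41,60,0,0,-0.381,1],[108,-41,82,0,0,-0.381,1],[108,-41,82,0,0,-0.381,1],[108,-41,82,0,0,-0.381,1],[108,-41,82,0,0,-0.381,1]]' 10 && python3 - <<'E'
from h import *
from bench import ctrl
st=ctrl.get_state(); print(yaw(st),st['position'],st['ft_force'],st['grip_width'])
a=np.radians(162.3); u=np.array([np.cos(a),np.sin(a)]);c=np.array([.5925,.086])
print(rel(st,[*(c+u*.113),.079],72.3),rel(st,[*(c+u*.08),.079],72.3))
cv2.imwrite('pics/s17.png',cv2.resize(ctrl.get_image('scene')[:,:,::-1][150:270,210:330],None,fx=5,fy=5,interpolation=cv2.INTER_CUBIC))
cv2.imwrite('pics/w17.png',ctrl.get_image('wrist')[:,:,::-1])
E
```

```text
time: 14.1
position: [0.485, 0.1224, 0.1218]
tool_rot: [0.485, 3.103, 0.002]
ft_force: [0.0, 0.1, 0.7]
grip_width: 0.09
72.21664265558181 [0.48503903 0.12242669 0.12178333] [0.02120713 0.09849899 0.66558252] 0.08981896975701402
[array([-0.4, -2.1, 42.8]), array([ 0.002,  0.001, -0.001])] [array([-33.4,  -2. ,  42.8]), array([ 0.002,  0.001, -0.001])]
```

View pics/s17.png

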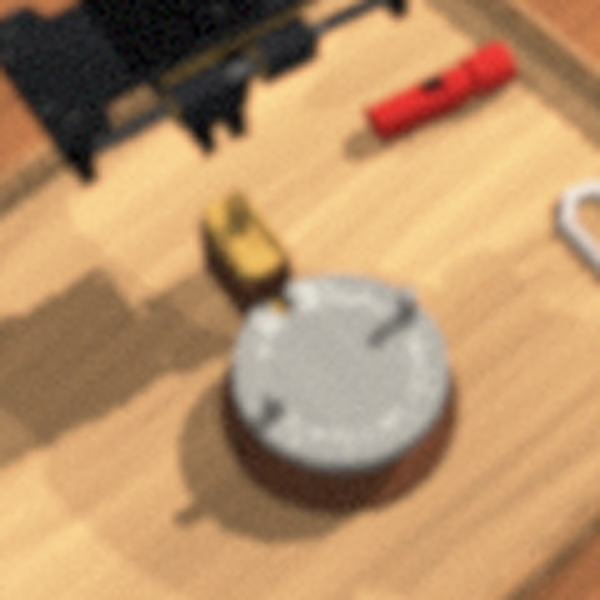

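View pics/w17.png

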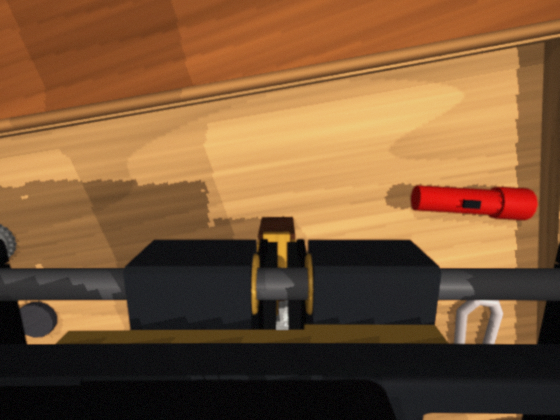

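The scene crop shows the closed fingers behind the knob at (215,110), with the knob at (238,205) and the lid flat. I'll descend behind the knob.

```bash
python3 -m handwheel '[[1,-2,15,0,0,0,1],[1,-2,30,0,0,0,1],[1,-2,42,0,0,0,1],[1,-2,42,0,0,0,1],[1,-2,42,0,0,0,1]]' && python3 - <<'E'
from h import *
from bench import ctrl
st=ctrl.get_state(); print(yaw(st),st['position'],st['ft_force'],st['grip_width'])
a=np.radians(162.3); u=np.array([np.cos(a),np.sin(a)]);c=np.array([.5925,.086])
d=st['position'][:2]-c; print('r',d@u,'lat',d@[-u[1],u[0]])
E
```

```text
time: 14.82
position: [0.4827, 0.1204, 0.079]
tool_rot: [0.486, 3.104, 0.001]
ft_force: [0.3, -0.9, 0.4]
grip_width: 0.005
72.21720198391111 [0.48267376 0.12041197 0.07900341] [ 0.30752235 -0.88020281  0.41798228] 0.005197652689625448
r 0.11508960205386358 lat 0.0006078501081769466
```

```bash
python3 -m handwheel '[[-4,0,0,0,0,0,1],[-8,0,0,0,0,0,1],[-11,0,0,0,0,0,1],[-14,0,0,0,0,0,1],[-17,0,0,0,0,0,1],[-20,0,0,0,0,0,1],[-23,0,0,0,0,0,1],[-26,0,0,0,0,0,1]]' && python3 - <<'E'
from h import *
from bench import ctrl
st=ctrl.get_state(); print(yaw(st),st['position'],st['ft_force'],st['torque'])
a=np.radians(162.3); u=np.array([np.cos(a),np.sin(a)]);c=np.array([.5925,.086])
d=st['position'][:2]-c; print('r',d@u,'lat',d@[-u[1],u[0]],'F along push',-st['ft_force'][:2]@-u)
cv2.imwrite('pics/s18.png',cv2.resize(ctrl.get_image('scene')[:,:,::-1][150:270,210:330],None,fx=5,fy=5,interpolation=cv2.INTER_CUBIC))
E
```

```text
time: 15.82
position: [0.5075, 0.1122, 0.0789]
tool_rot: [0.486, 3.104, 0.0]
ft_force: [-0.7, 0.6, 1.1]
grip_width: 0.007
72.19891147805325 [0.5074881  0.11217927 0.0789103 ] [-0.69175276  0.60354733  1.0676412 ] [ 0.30703291  0.14746469 -0.00776742]
r 0.08894692872509548 lat 0.0009064478083845931 F along push 0.8425045539041853
```

View pics/s18.png

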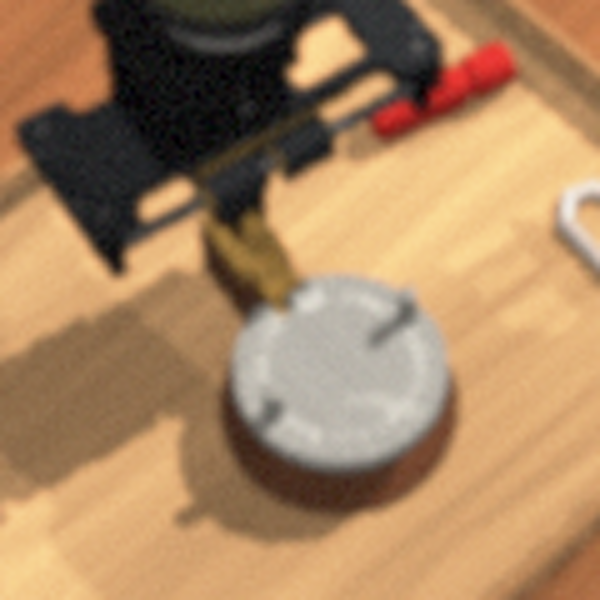

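The bolt is moving: the tongue has reached the lid's edge at crop (285,290), with a push of about 1 N.

```bash
cat > b.py <<'E'
from h import *
from bench import ctrl
st=ctrl.get_state()
a=np.radians(162.3); u=np.array([np.cos(a),np.sin(a)]);c=np.array([.5925,.086])
d=st['position'][:2]-c; print('r',d@u,'lat',d@[-u[1],u[0]],'F resist',st['ft_force'][:2]@u, st['ft_force'])
E
python3 -m handwheel '[[-2,0,0,0,0,0,1],[-4,0,0,0,0,0,1],[-6,0,0,0,0,0,1],[-7.5,0,0,0,0,0,1]]' && python3 b.py; python3 -m handwheel '[[-0.5,0,0,0,0,0,1],[-1,0,0,0,0,0,1],[-1.5,0,0,0,0,0,1]]' && python3 b.py
```

```text
time: 16.38
position: [0.5146, 0.1099, 0.0789]
tool_rot: [0.486, 3.104, 0.0]
ft_force: [-0.9, 1.5, 1.0]
grip_width: 0.003
r 0.08150921711062482 lat 0.0008882302907938545 F resist 1.3202854882637642 [-0.90125626  1.51856303  0.99279367]
time: 16.75
position: [0.5159, 0.1094, 0.0789]
tool_rot: [-0.486, -3.104, 0.0]
ft_force: [-0.9, 1.4, 0.8]
grip_width: 0.005
r 0.08013546452845609 lat 0.0009823750596273523 F resist 1.2835857056889373 [-0.91176771  1.36491647  0.75219848]
```

```bash
python3 -m handwheel '[[-0.5,0,0,0,0,0,1],[-1,0,0,0,0,0,1]]' && python3 b.py; python3 -m handwheel '[[-0.4,0,0,0,0,0,1],[-0.8,0,0,0,0,0,1]]' && python3 b.py
```

```text
time: 17.0
position: [0.5168, 0.109, 0.0789]
tool_rot: [-0.486, -3.104, 0.0]
ft_force: [-1.4, 1.4, 1.4]
grip_width: 0.009
r 0.07910564162202632 lat 0.0010595323349621606 F resist 1.778672818916629 [-1.41353621  1.4210669   1.38077527]
time: 17.25
position: [0.5171, 0.109, 0.0789]
tool_rot: [-0.486, -3.103, 0.0]
ft_force: [-2.8, 1.9, 2.0]
grip_width: 0.008
r 0.07878078721481892 lat 0.0010125405419988548 F resist 3.2175440951905596 [-2.76643634  1.91448507  2.01864646]
```

```bash
python3 -m handwheel '[[-0.4,0,0,0,0,0,1],[-0.8,0,0,0,0,0,1]]' && python3 b.py; python3 -m handwheel '[[-0.4,0,0,0,0,0,1],[-0.4,0,0,0,0,0,1]]' && python3 b.py
```

```text
time: 17.5
position: [0.5172, 0.1089, 0.0788]
tool_rot: [-0.485, -3.102, 0.001]
ft_force: [-6.4, 2.5, 4.9]
grip_width: 0.006
r 0.07869116882788144 lat 0.0010330030841912072 F resist 6.8276239194385475 [-6.37669242  2.47602899  4.85260801]
time: 17.75
position: [0.5172, 0.1089, 0.0788]
tool_rot: [-0.485, -3.101, 0.001]
ft_force: [-6.7, 2.7, 4.7]
grip_width: 0.007
r 0.07867901054849125 lat 0.0010251984154618608 F resist 7.1680009590975535 [-6.67015535  2.67602766  4.74655111]
```

It hit a firm stop at about 7 N with the finger at r = 78.7 mm, against 79 mm expected for fully home. I'll back off, rise and check.

```bash
python3 -m handwheel '[[4,0,0,0,0,0,1],[12,0,0,0,0,0,1],[20,0,-5,0,0,0,1],[20,0,-50,0,0,0,1],[10,0,-110,0,0,0,1],[-30,0,-125,0,0,0,1],[-75,0,-125,0,0,0,1],[-80,0,-125,0,0,0,1],[-80,0,-125,0,0,0,1]]' && python3 - <<'E'
from h import *
from bench import ctrl
import pickle
st=ctrl.get_state(); print(yaw(st),st['position'],st['ft_force'])
pickle.dump(ctrl.camera_model('wrist'),open('w19.pkl','wb'))
cv2.imwrite('pics/w19.png',ctrl.get_image('wrist')[:,:,::-1])
cv2.imwrite('pics/s19.png',ctrl.get_image('scene')[:,:,::-1])
E
```

```text
time: 18.88
position: [0.5943, 0.0846, 0.2038]
tool_rot: [-0.485, -3.103, -0.001]
ft_force: [-0.7, 0.0, 0.3]
grip_width: 0.006
72.22620928937552 [0.59427758 0.08457424 0.20379275] [-0.73643792  0.04294522  0.34610695]
```

View pics/w19.png

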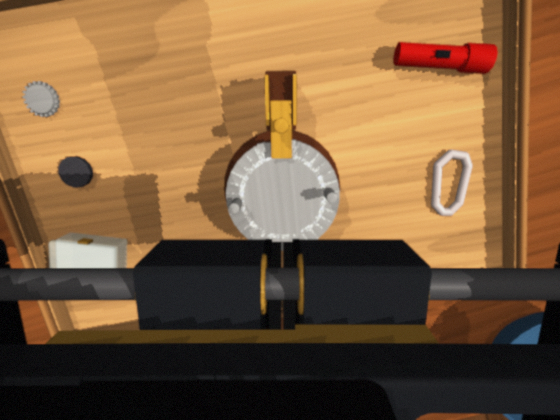

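View pics/s19.png

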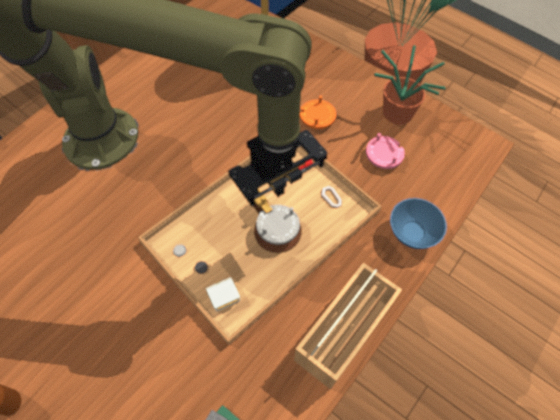

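The wrist view shows the tongue over the lid's edge with its tip at (282,158), the knob at (281,124), and the bystanders unchanged. I'll measure travel and flatness.

```bash
python3 - <<'E'
from h import *
import pickle
cm=pickle.load(open('w19.pkl','rb')); c=np.array([.5925,.086])
for n,p,z in(('knob',(281,123),.082),('tip',(282,158.5),.0565)):
    P=onz(cm,p,z)[0]; v=P[:2]-c; print(n,P.round(4),np.linalg.norm(v).round(4),np.degrees(np.arctan2(v[1],v[0])).round(1))
im=cv2.imread('pics/w19.png'); cv2.imwrite('pics/w19c.png',cv2.resize(im[60:245,210:360],None,fx=3.2,fy=3.2,interpolation=cv2.INTER_CUBIC))
E
```

```text
knob [0.5299 0.1055 0.082 ] 0.0656 162.7
tip [0.5586 0.0972 0.0565] 0.0357 161.7
```

View pics/w19c.png

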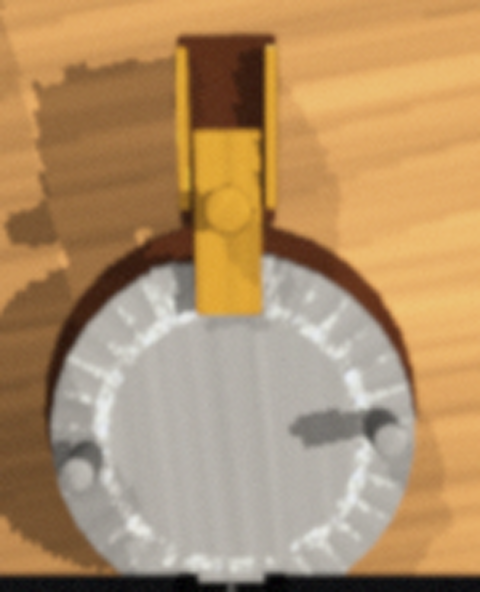

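The tip is 35.7 mm from the axis (36 when home), and the lid is flat with the tongue over its edge. The robot is clear, so I'm handing in.

```bash
python3 -c "
from bench import ctrl
print(ctrl.close_job())"
```

```text
the job is handed in; nothing more can be done
None
```

I turned the lid until its notch dropped over the key, pushed the bolt home and handed the job in at about 19 s, with the robot clear of everything. No verdict was reported.

**Lid:** I turned it about 75° counter-clockwise with the half-open fingers beside its pegs, at readings of about 5 N or less. The key turned out to be about 4 mm to one side of the mark. Near the end only one peg was carrying the load, so I shifted the tool to ease that, and the lid dropped.

**Lid check:** Seen from above, the lid's outline fits a flat disc better than a tilted one (0.22 mm against 0.35 mm). The difference is small. The brass key was visible in the notch and the load on the pegs fell away, which agrees. I did not repeat the outline fit after pushing the bolt.

**Bolt:** I pushed it with closed fingers at about 1–2 N until it met its stop, ending at about 7 N sideways (8–9 N in all at the wrist). Its tip then measured 35.7 mm from the axis (36 expected), and the knob 65.6 mm (64 expected, within camera error).

**Bystanders:** The torch, carabiner, magnet, cap and glass box looked unmoved in the last pictures. I did not measure their positions.

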